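Bin an empty bottle with the hold-open pedal

ROBOT

A 6-joint arm with a two-finger parallel gripper is mounted at the origin on the work surface. World frame = base frame: x ahead of the robot, y to its left, z up, the work surface at z = 0. Lengths are in m, angles in rad, forces in N, time in s.
With the tool pointing down it reaches from about 0.25 to 0.775 m from the base axis. Payload 4 kg.
Tool frame: the origin (TCP) lies at the very end of the fingers, on their centre line; the grasp point (between the pads) lies 19 mm behind it; z points along the fingers, y is the line along which they close (so a half turn about z gives the same grasp; the last joint's range is limited). The gripper opens to 85 mm and grips with 20 to 120 N. Pads are 22 mm wide; open, the fingers measure 114 mm over their backs; the gripper's body (76 mm by 85 mm) begins 54 mm behind the grasp point. The pads swing forward as they close: fully open they stand 13 mm farther back than shut.
Start: joints at [-1.232, 0.087, 1.371, -0, 1.684, -0.103], TCP at [0.235, -0.497, 0.231] pointing down, gripper open.
Joint ranges: [-3.1, 3.1], [-0.76, 2.03], [0.27, 2.55], [-1.08, 4.22], [0.17, 2.65], [-2.57, 2.57]. Speed limits (rad/s): [2.79, 2.79, 3.14, 3.14, 3.14, 3.14].

INTERFACE

Orientations are given as a unit quaternion [w, x, y, z].
In Python, from plant import monitor, vision, order gives the robot as it stands. The module is installed in compiled form; this text tells all that it offers.
- The arm moves only by the tool servo_tool, never from a script. Its argument "motion" is a list of rows, each an object with "delta_pos": the shift along the tool's x, y, z in mm, a list of three; "yaw": the turn about the tool's z in degrees. A call has 1 to 8 rows; each row is the pose to reach, as a shift and turn from the pose commanded when the call began, along the tool's axes at that moment; what a row does not reach only later rows make up. A row lasts 1/10 s, in which the tool goes at most 50 mm and 8.59 degrees, less where a joint would pass 70% of its speed; a pose out of reach is approached as far as the arm can. A call with a gripper value outside its range is refused whole. "fingers" is the closure in counts, from 0 (fully open) to 255 (shut), set as the call begins (left out, the last holds). The fingers move at their own pace and stop on an object; "squeeze" is the grip in N (left out, the last holds). Time passes only in rows, so rows that repeat a pose let the fingers close. It gives the time, the measured TCP pose, the force, the opening and the grip force at its end, in the units of the state.
- monitor.get_obs(): the state, without advancing time (a new reading comes with each control period).
- vision.capture(name): name is "scene" or "top" or "wrist"; returns a dict with "image" (400x640x3 uint8, red, green, blue), "depth" (400x640 float32, m along the optical axis (not along the pixel's ray), 0 where there is no reading), "fx", "fy", "cx", "cy" (pixels), "rvec" (rotation vector, rad) and "tvec" (3), from world to camera coordinates, as OpenCV has them. Camera axes: x right, y down, z forward; pixel columns grow to the right and rows downward; lengths in m; the calibration is good to about 2 mm. A picture is of the moment at which its call begins.
- order.finish_job(): hands the job in; it is judged then, once.
The state is a dict: "t": time; "qpos": joint angles; "joint_vel": joint speeds; "tau": joint torques, N m; "tcp_pos": TCP position; "ee_rot": TCP orientation; "force": force on the tool from outside, world axes, zero at the start; "ft_torque": the same for the moment, N m; "finger_gap": finger opening in m; "finger_force": force on a finger pad.
Only numpy, scipy, OpenCV 4.12 (cv2) and the standard library are available. Lean on these libraries where they do the work, as an engineer would, in place of code of your own. Each camera call takes 0.05 s, during which the arm holds its last target. There are 200 camera calls.

TASK

Throw away the empty flat bottle that is lying on its side: push the bin's pedal right down and slide it to the left (seen from the robot) into its hold-open notch so that the lid stays up by itself, and drop the bottle in the bin. Then push the pedal down again to free it, bring it back out of the notch and ease it up under control so that the lid comes down softly and never slams. Work the lid with the pedal only, do not stamp on the pedal or force it against its stops, and leave the other things on the counter where they are.

Things in the scene. Friction and masses are not known exactly. Their poses are not given: they have to be found in the camera images.
- bin: the pedal bin: white box 220 deep (x), 240 wide (y), 230 mm high to the rim, too heavy to shift. Origin: centre of its underside on the counter; x points from the pedal side to the hinge side (away from the robot at yaw 0), y to the left seen from the robot, z up. Open inside 196 x 216 mm, inner floor 79 mm above the counter. Lid hinged on the far (+x) rim
- tread (a point): top centre of the pedal's tread: black ribbed plate 56 (x) by 66 (y), 8 mm thick. At rest 185 mm in front (-x) of the bin's origin, 75 mm off the front face, 82 mm above the counter; moves with the pedal. Pushing it down takes 6 N at first, up to 9 N lower down, until the slot's end stops it 38 to 58 mm below rest. The linkage bends above 30 N
- pedal: the whole pedal, bar and tread. Origin on its axle, which runs along the bin's y at the bin's middle, 46 mm up; the pedal turns on it (0.32 rad) and, at the bottom, slides along it (elsewhere a few mm of play). Stiffly linked to the lid: 10 mm of tread is 0.345 rad of lid. Let go unlatched, it snaps up and the lid slams: lower the lid slower than 2.5 rad/s
- slot (a point): on the bin's front, 50 mm up. The pedal bar passes a J-shaped slot in a screwed-on plate, set up to 6 mm higher or lower and 3 mm sideways on each bin. Notch on the +y side: within 2 mm of the bottom stop the pedal slides 16 to 23 mm to +y under a lip, against a 2 N spring, to a wall; let up there it rises 6 mm and stays hooked. To free: down to the stop, 23 mm back to -y, up
- lid_angle (a joint): opening angle of the bin's lid, rad: 0 shut, 1.1 to 1.8 when held open by the notch, 1.3 to 2.0 with the pedal at its stop
- lid: the black lid plate, 226 x 246 mm, 16 mm thick; origin on its hinge at the middle of the far rim, 230 mm up; reaches along its own -x
- empty: the empty flat-sided white plastic bottle, lying on its broad face: body 95 mm long (x), 50 mm wide (y), 34 mm high, a 26 mm cap on its +x end, 125 mm long in all, 45 g. Origin: centre of its underside along the 125 mm; the middle of the body lies 15 mm towards -x of it
- full_a: a full bottle of the same kind, standing upright: 50 x 34 mm foot, 125 mm high; origin in the centre of its underside. A bystander
- full_b: as full_a
- cup: clear dosing cup, 64 mm across, 55 mm high, standing; origin in the centre of its underside. A bystander
- brush: scrubbing brush 180 mm long and about 35 mm high, lying on the counter. A bystander
- dish: small white soap dish, 90 mm across, 28 mm high; origin in the centre of its underside. A bystander
Not all that is in view belongs to the job. Leave any black look-alike of the empty alone.

How it is judged:
On the way, in this order (a step that is already met when the one before it is completed fails the run):
1. the pedal is hooked in its hold-open notch: nothing presses it and the lid stays up more than 0.95 rad for 0.5 s (value of joint lid_angle above 0.95 rad and contact force between pedal and the fingers below 0.2 N and velocity of joint lid_angle between -0.1 and 0.1 rad/s), for 0.5 s.
2. the empty bottle lies in the bin, let go, with the lid still held up (x of empty in the frame of bin between -0.1 and 0.1 m and y of empty in the frame of bin between -0.11 and 0.11 m and z of empty in the frame of bin between 0.07 and 0.17 m and value of joint lid_angle above 0.95 rad and contact force between empty and the fingers below 0.1 N and linear speed of empty below 0.05 m/s), for 0.3 s.
At the end, for the whole second after the job is handed in: the empty bottle lies at rest inside the bin (its origin within the inner walls and 70 to 170 mm above the counter) and the lid is shut (under 0.05 rad), the pedal up at rest (x of empty in the frame of bin between -0.1 and 0.1 m and y of empty in the frame of bin between -0.11 and 0.11 m and z of empty in the frame of bin between 0.07 and 0.17 m and value of joint lid_angle below 0.05 rad and linear speed of empty below 0.05 m/s); the robot touches nothing.
It fails at once if the lid drops faster than 2.5 rad/s (a slam) (velocity of joint lid_angle below -2.5 rad/s).
It fails at once if the pedal is pushed with more than 30 N (contact force between pedal and the fingers above 30 N or contact force between pedal and the arm above 30 N).
It fails at once if the robot pushes on the lid (over 2 N) (contact force between lid and the fingers above 2 N or contact force between lid and the arm above 2 N).
It fails at once if another thing on the counter is moved more than 30 mm (distance of any of full_a, full_b, cup, brush, dish from where it was at the start of the episode above 0.03 m).
It fails at once if a full bottle is knocked over (angle between any of full_a, full_b's own z axis and vertical above 0.5 rad).
It also fails if it takes over 72 s, if anything falls off the work surface, if the arm or the gripper's body presses on something with over 40 N, if the wrist force passes 120 N, or if a joint passes its speed limit or range.

## Working session

There is one attempt and no reset: what is moved stays moved. The work goes in short steps, Python scripts to look and compute and a tool call to move; the robot and the scene stay as the last step left them, time stands still between calls to the robot, and variables do not carry over. Pictures are saved under pics/ and viewed, at most 10 in all, crops included, and the job is handed in when it is done.

Besides the shell and the picture viewer there is one more tool, called after ">>>" as name([rows], argument=value, ...), one row to a line, values as JSON. servo_tool: Moves the arm, as the interface text tells. Its arguments: {"type":"object","properties":{"motion":{"type":"array"},"fingers":{"type":"number"},"squeeze":{"type":"number"}},"required":["motion"]}

```bash
mkdir -p pics
cat > h.py <<'E'
import numpy as np, cv2
from plant import monitor, vision, order
def cap(n,save=None):
    c=vision.capture(n)
    R,_=cv2.Rodrigues(np.array(c["rvec"],float)); t=np.array(c["tvec"],float).ravel()
    d=c["depth"]; v,u=np.mgrid[:400,:640]
    P=np.stack([(u-c["cx"])/c["fx"]*d,(v-c["cy"])/c["fy"]*d,d],-1)
    W=(P-t)@R; W[d==0]=np.nan
    c["W"]=W;c["R"]=R;c["t"]=t
    if save: cv2.imwrite("pics/"+save,c["image"][:,:,::-1])
    return c
E
python3 - <<'E'
from h import *
o=monitor.get_obs();print({k:np.round(v,3) for k,v in o.items()})
for n in("scene","top"):
    c=cap(n,n+"0.png");np.savez(n+"0.npz",W=c["W"],image=c["image"]);print(n,-c["R"].T@c["t"])
a=[cv2.imread(f"pics/{n}0.png") for n in("scene","top")]
cv2.imwrite("pics/both.png",cv2.resize(np.vstack(a),(480,600)))
E
```

```text
{'t': np.float64(0.0), 'qpos': array([-1.232,  0.088,  1.372, -0.   ,  1.684, -0.103]), 'joint_vel': array([-0.001,  0.   ,  0.   ,  0.   , -0.001, -0.   ]), 'tau': array([-1.0000e-03, -3.5186e+01, -3.1328e+01, -0.0000e+00,  1.1000e-02,
        0.0000e+00]), 'tcp_pos': array([ 0.235, -0.497,  0.23 ]), 'ee_rot': array([-0.001,  0.976,  0.219, -0.   ]), 'force': array([ 0.37 ,  0.661, -0.974]), 'ft_torque': array([-0.006, -0.001, -0.022]), 'finger_force': np.float64(0.0), 'finger_gap': np.float64(0.085)}
scene [0.36578651 0.5349229  1.32121441]
top [ 0.35533038 -0.0170347   1.14363263]
```

View pics/scene0.png

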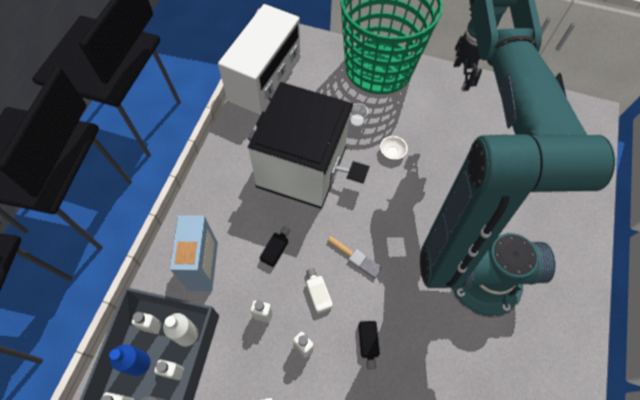

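View pics/top0.png

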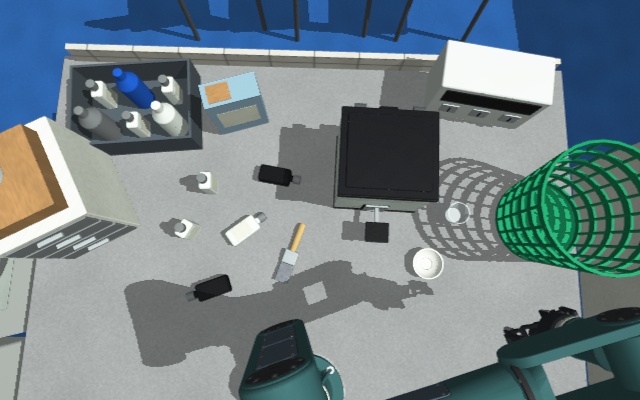

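The top view shows the bin lid at about (390,155), the tread at (377,232), the white empty bottle at (245,228), the brush at (290,250), the dish at (428,263), the cup at (457,213), and the full bottles at (207,182) and (185,228). In the scene view the tread is at (358,171) and the empty at (318,292).

Run:
```python
import numpy as np,cv2
T=np.load("top0.npz");S=np.load("scene0.npz")
def rep(name,W,im,box,zlo,zhi,col=None):
    u0,u1,v0,v1=box;w=W[v0:v1,u0:u1].reshape(-1,3);g=im[v0:v1,u0:u1].reshape(-1,3).mean(1)
    m=(w[:,2]>zlo)&(w[:,2]<zhi)
    if col=="d":m&=g<60
    if col=="w":m&=g>130
    p=w[m]
    if len(p)<5: print(name,"few",len(p));return
    r=cv2.minAreaRect((p[:,:2]*1000).astype(np.float32))
    print(name,len(p),"mean",p.mean(0).round(3),"zmed",np.median(p[:,2]).round(4),"zmax",p[:,2].max().round(3),"rect",np.round(r[0],0),np.round(r[1],0),round(r[2],1))
for n,D,bs in(("top",T,dict(lid=(325,450,95,220),tread=(360,395,218,248),empty=(220,272,205,250),brush=(270,312,218,285),dish=(410,447,245,282),cup=(442,472,200,228),fa=(192,222,168,196),fb=(170,205,215,242))),
 ("sc",S,dict(lid=(245,355,82,170),tread=(343,373,158,185),empty=(300,338,265,318)))):
    for k,b in bs.items():
        z={"lid":(.2,.3),"tread":(.06,.1)}.get(k,(.008,.16)); rep(n+" "+k,D["W"],D["image"],b,*z,{"tread":"d","empty":None,"lid":"d"}.get(k))
```

```text
top lid 8987 mean [ 0.623 -0.19   0.244] zmed 0.2445 zmax 0.251 rect [ 636. -191.] [244. 248.] 88.1
top tread 434 mean [ 0.445 -0.184  0.082] zmed 0.0825 zmax 0.088 rect [ 446. -184.] [53. 62.] 0.6
top empty 675 mean [0.449 0.19  0.032] zmed 0.033 zmax 0.04 rect [455. 187.] [ 51. 124.] 37.9
top brush 648 mean [0.37  0.059 0.018] zmed 0.018 zmax 0.027 rect [385.  54.] [ 42. 179.] 69.6
top dish 581 mean [ 0.362 -0.346  0.018] zmed 0.0176 zmax 0.033 rect [ 363. -342.] [85. 86.] 88.3
top cup 298 mean [ 0.51  -0.431  0.037] zmed 0.0389 zmax 0.059 rect [ 509. -426.] [62. 63.] 63.5
top fa 382 mean [0.573 0.293 0.082] zmed 0.091 zmax 0.131 rect [577. 299.] [49. 34.] 2.6
top fb 406 mean [0.44  0.34  0.083] zmed 0.092 zmax 0.129 rect [441. 347.] [33. 50.] 60.7
sc lid 5781 mean [ 0.629 -0.181  0.243] zmed 0.2435 zmax 0.251 rect [ 640. -189.] [246. 248.] 88.4
sc tread 279 mean [ 0.449 -0.182  0.081] zmed 0.0814 zmax 0.089 rect [ 449. -182.] [63. 51.] 88.6
sc empty 697 mean [0.454 0.198 0.03 ] zmed 0.0314 zmax 0.04 rect [459. 189.] [ 50. 125.] 38.0
```

>>> servo_tool([
  {"delta_pos":[30,-18,0],"yaw":-7},
  {"delta_pos":[75,-45,0],"yaw":-15},
  {"delta_pos":[120,-72,0],"yaw":-23},
  {"delta_pos":[165,-99,10],"yaw":-31},
  {"delta_pos":[210,-126,20],"yaw":-39},
  {"delta_pos":[255,-152,30],"yaw":-47},
  {"delta_pos":[298,-177,45],"yaw":-55},
  {"delta_pos":[325,-194,60],"yaw":-63},
], fingers=255, squeeze=20)

```text
t: 0.9
tcp_pos: [0.4464, -0.1824, 0.1721]
ee_rot: [0.001, 0.715, 0.699, 0.0]
force: [0.2, -0.8, 0.0]
finger_gap: -0.0
finger_force: 0.0
```

Run:
```python
from h import *
o=monitor.get_obs();print({k:np.round(v,4) for k,v in o.items() if k in("t","qpos","tcp_pos","ee_rot","force")})
c=cap("wrist","w1.png")
W=c["W"];g=c["image"].mean(2)
m=(W[...,2]>.06)&(W[...,2]<.1)&(g<70)&(W[...,0]>.4)&(W[...,0]<.5)&(abs(W[...,1]+.183)<.06)
p=W[m];print(len(p),p.mean(0) if len(p) else 0, cv2.minAreaRect((p[:,:2]*1000).astype(np.float32)) if len(p)>5 else 0,np.median(p[:,2]))
```

```text
{'t': np.float64(0.9), 'qpos': array([-0.5056, -0.0465,  1.6244, -0.    ,  1.5615, -0.4821]), 'tcp_pos': array([ 0.4464, -0.1824,  0.1721]), 'ee_rot': array([1.000e-03, 7.154e-01, 6.988e-01, 3.000e-04]), 'force': array([ 0.2141, -0.7949,  0.041 ])}
4418 [ 0.44753689 -0.18129787  0.08318323] ((447.34002685546875, -184.9448699951172), (65.40585327148438, 54.906585693359375), 88.371337890625) 0.08318336407433027
```

View pics/w1.png

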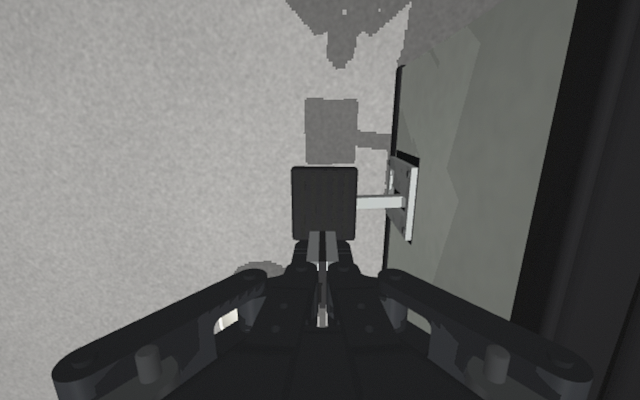

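The wrist view shows the tread at (324,203), and the bar enters the slot plate at (400,203). The tread measures (0.447, -0.184, 0.083), which agrees with the other views and the text.

>>> servo_tool([
  {"delta_pos":[-1,0,25]},
  {"delta_pos":[-1,0,55]},
  {"delta_pos":[-1,0,75]},
  {"delta_pos":[-1,0,82]},
  {"delta_pos":[-1,0,86]},
  {"delta_pos":[-1,0,89]},
  {"delta_pos":[-1,0,92]},
  {"delta_pos":[-1,0,95]},
])

```text
schema error: expected keys delta_pos, yaw
```

>>> servo_tool([
  {"delta_pos":[0,0,3]},
  {"delta_pos":[0,0,6]},
  {"delta_pos":[0,0,10]},
  {"delta_pos":[0,0,14]},
  {"delta_pos":[0,0,18]},
  {"delta_pos":[0,0,22]},
  {"delta_pos":[0,0,25]},
  {"delta_pos":[0,0,27]},
])

```text
schema error: expected keys delta_pos, yaw
```

>>> servo_tool([
  {"delta_pos":[-1,0,25],"yaw":0},
  {"delta_pos":[-1,0,55],"yaw":0},
  {"delta_pos":[-1,0,75],"yaw":0},
  {"delta_pos":[-1,0,82],"yaw":0},
  {"delta_pos":[-1,0,86],"yaw":0},
  {"delta_pos":[-1,0,89],"yaw":0},
  {"delta_pos":[-1,0,92],"yaw":0},
  {"delta_pos":[-1,0,95],"yaw":0},
])

```text
t: 1.75
tcp_pos: [0.4455, -0.1858, 0.0794]
ee_rot: [0.001, 0.718, 0.697, -0.0]
force: [-5.5, 1.4, 8.1]
finger_gap: -0.0001
finger_force: 4.4
```

>>> servo_tool([
  {"delta_pos":[0,-1,3],"yaw":0},
  {"delta_pos":[0,-1.5,6],"yaw":0},
  {"delta_pos":[0,-2,10],"yaw":0},
  {"delta_pos":[0,-2.5,14],"yaw":0},
  {"delta_pos":[0,-3,18],"yaw":0},
  {"delta_pos":[0,-3.5,22],"yaw":0},
  {"delta_pos":[0,-4,25],"yaw":0},
  {"delta_pos":[0,-4,27],"yaw":0},
])

```text
t: 2.55
tcp_pos: [0.4425, -0.1858, 0.053]
ee_rot: [0.002, 0.717, 0.697, 0.001]
force: [-3.3, 1.7, 9.3]
finger_gap: 0.0004
finger_force: 4.7
```

>>> servo_tool([
  {"delta_pos":[0,0,2],"yaw":0},
  {"delta_pos":[0,0,4],"yaw":0},
  {"delta_pos":[0,0,5.5],"yaw":0},
  {"delta_pos":[0,0,7],"yaw":0},
  {"delta_pos":[0,0,8],"yaw":0},
  {"delta_pos":[0,0,8],"yaw":0},
])

```text
t: 3.15
tcp_pos: [0.4423, -0.1858, 0.0447]
ee_rot: [0.002, 0.717, 0.697, 0.0]
force: [-2.7, 1.8, 7.8]
finger_gap: 0.0
finger_force: 4.0
```

>>> servo_tool([
  {"delta_pos":[0,0,1.5],"yaw":0},
  {"delta_pos":[0,0,3],"yaw":0},
  {"delta_pos":[0,0,4],"yaw":0},
  {"delta_pos":[0,0,4],"yaw":0},
])

```text
t: 3.55
tcp_pos: [0.4424, -0.1858, 0.0407]
ee_rot: [0.002, 0.718, 0.697, 0.0]
force: [-2.4, 0.4, 7.0]
finger_gap: -0.0001
finger_force: 3.9
```

>>> servo_tool([
  {"delta_pos":[0,0,1],"yaw":0},
  {"delta_pos":[0,0,2],"yaw":0},
  {"delta_pos":[0,0,2],"yaw":0},
])

```text
t: 3.85
tcp_pos: [0.4425, -0.1858, 0.0387]
ee_rot: [0.002, 0.717, 0.697, 0.001]
force: [-3.1, 0.9, 7.5]
finger_gap: 0.0002
finger_force: 3.9
```

>>> servo_tool([
  {"delta_pos":[0,0,1],"yaw":0},
  {"delta_pos":[0,0,2],"yaw":0},
  {"delta_pos":[0,0,2],"yaw":0},
])

```text
t: 4.15
tcp_pos: [0.4425, -0.1858, 0.0367]
ee_rot: [0.002, 0.718, 0.697, 0.001]
force: [-2.3, 1.0, 7.6]
finger_gap: 0.0001
finger_force: 3.8
```

>>> servo_tool([
  {"delta_pos":[0,0,1],"yaw":0},
  {"delta_pos":[0,0,2],"yaw":0},
  {"delta_pos":[0,0,2],"yaw":0},
])

```text
t: 4.45
tcp_pos: [0.4426, -0.1858, 0.0347]
ee_rot: [0.002, 0.718, 0.697, 0.001]
force: [-2.1, 1.8, 7.2]
finger_gap: 0.0001
finger_force: 3.8
```

>>> servo_tool([
  {"delta_pos":[0,0,1],"yaw":0},
  {"delta_pos":[0,0,2],"yaw":0},
  {"delta_pos":[0,0,2],"yaw":0},
])

```text
t: 4.75
tcp_pos: [0.4427, -0.1858, 0.0328]
ee_rot: [0.002, 0.718, 0.697, 0.001]
force: [-1.8, 2.0, 6.5]
finger_gap: -0.0003
finger_force: 3.7
```

>>> servo_tool([
  {"delta_pos":[0,0,1],"yaw":0},
  {"delta_pos":[0,0,1.5],"yaw":0},
  {"delta_pos":[0,0,1.5],"yaw":0},
])

```text
t: 5.05
tcp_pos: [0.4428, -0.1858, 0.0313]
ee_rot: [0.002, 0.718, 0.697, 0.001]
force: [-2.0, 1.9, 7.7]
finger_gap: 0.0004
finger_force: 3.7
```

>>> servo_tool([
  {"delta_pos":[0,0,1],"yaw":0},
  {"delta_pos":[0,0,1.5],"yaw":0},
  {"delta_pos":[0,0,1.5],"yaw":0},
])

```text
t: 5.35
tcp_pos: [0.4429, -0.1859, 0.0299]
ee_rot: [0.002, 0.718, 0.697, 0.001]
force: [-1.8, 1.5, 7.3]
finger_gap: -0.0001
finger_force: 3.6
```

>>> servo_tool([
  {"delta_pos":[0,0,1],"yaw":0},
  {"delta_pos":[0,0,1.5],"yaw":0},
  {"delta_pos":[0,0,1.5],"yaw":0},
])

```text
t: 5.65
tcp_pos: [0.4431, -0.1859, 0.0284]
ee_rot: [0.002, 0.717, 0.697, 0.001]
force: [-0.9, 1.6, 6.7]
finger_gap: -0.0001
finger_force: 3.6
```

>>> servo_tool([
  {"delta_pos":[0,0,1],"yaw":0},
  {"delta_pos":[0,0,1],"yaw":0},
])

```text
t: 5.85
tcp_pos: [0.4431, -0.1859, 0.0274]
ee_rot: [0.002, 0.718, 0.697, 0.001]
force: [-1.5, 1.1, 6.8]
finger_gap: -0.0
finger_force: 3.5
```

>>> servo_tool([
  {"delta_pos":[0,0,1],"yaw":0},
  {"delta_pos":[0,0,1],"yaw":0},
])

```text
t: 6.05
tcp_pos: [0.4432, -0.1859, 0.0266]
ee_rot: [0.002, 0.717, 0.697, 0.001]
force: [-1.2, 1.8, 8.4]
finger_gap: -0.0001
finger_force: 4.1
```

>>> servo_tool([
  {"delta_pos":[0,0,0.7],"yaw":0},
  {"delta_pos":[0,0,0.7],"yaw":0},
])

```text
t: 6.25
tcp_pos: [0.4433, -0.1859, 0.0264]
ee_rot: [0.003, 0.717, 0.697, 0.001]
force: [-2.3, 2.7, 10.4]
finger_gap: 0.0
finger_force: 5.2
```

The pedal is at its stop at z ≈ 0.0265. Next I slide it to +y.

>>> servo_tool([
  {"delta_pos":[2,0,0],"yaw":0},
  {"delta_pos":[5,0,0],"yaw":0},
  {"delta_pos":[8,0,0],"yaw":0},
  {"delta_pos":[11,0,0],"yaw":0},
  {"delta_pos":[14,0,0],"yaw":0},
  {"delta_pos":[16,0,0],"yaw":0},
  {"delta_pos":[16,0,0],"yaw":0},
])

```text
t: 6.95
tcp_pos: [0.4438, -0.1716, 0.0265]
ee_rot: [0.004, 0.717, 0.697, -0.0]
force: [-2.4, -2.6, 9.5]
finger_gap: 0.0001
finger_force: 4.6
```

Run:
```python
from h import *
c=cap("wrist","w2.png")
```

```text
(no output)
```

View pics/w2.png

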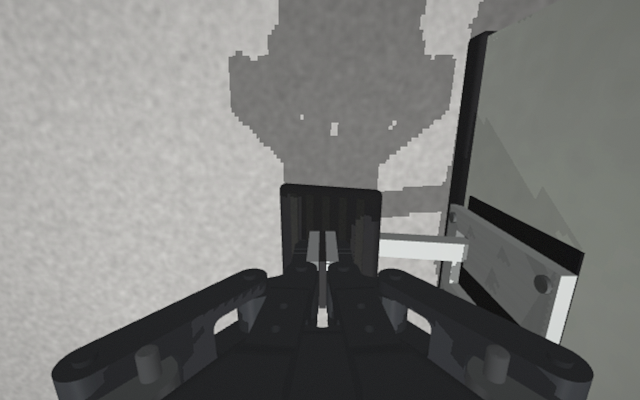

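The tread's +y edge is at row ≈187 and the bar enters the slot at (460,247). I'll measure that edge in world coordinates to see whether the pedal slid along.

Run:
```python
from h import *
c=cap("wrist");W=c["W"];g=c["image"].mean(2)
print([W[r,c_].round(4).tolist() for r,c_ in((192,330),(200,300),(200,365),(238,400),(258,400),(240,450),(258,450))])
c=cap("top");W=c["W"]
m=(W[...,2]>.22)&(W[...,0]>.5)&(W[...,0]<.85)&(abs(W[...,1]+.19)<.1)&(c["image"].mean(2)<70)
p=W[m]; i=p[:,2].argmax(); print(p[i],p[:,0].min())
```

```text
[[0.4483, -0.1402, 0.0267], [0.4322, -0.1453, 0.0219], [0.4654, -0.1432, 0.033], [0.4861, -0.1678, 0.0247], [0.494, -0.1931, -0.0003], [0.5116, -0.1678, 0.0292], [0.511, -0.1767, 0.0323]]
[ 0.82001697 -0.13972872  0.45130545] 0.724323779047978
```

>>> servo_tool([
  {"delta_pos":[2,0,0],"yaw":0},
  {"delta_pos":[4,0,0],"yaw":0},
  {"delta_pos":[4,0,0],"yaw":0},
])

```text
t: 7.4
tcp_pos: [0.4439, -0.1677, 0.0265]
ee_rot: [0.004, 0.717, 0.697, -0.0]
force: [-2.6, -2.7, 8.8]
finger_gap: 0.0
finger_force: 4.6
```

>>> servo_tool([
  {"delta_pos":[1,0,0],"yaw":0},
  {"delta_pos":[2,0,0],"yaw":0},
  {"delta_pos":[2,0,0],"yaw":0},
])

```text
t: 7.7
tcp_pos: [0.444, -0.1669, 0.0266]
ee_rot: [0.005, 0.717, 0.697, -0.001]
force: [-2.2, -5.4, 7.8]
finger_gap: -0.0
finger_force: 4.2
```

>>> servo_tool([
  {"delta_pos":[0,0,-1],"yaw":0},
  {"delta_pos":[0,0,-2],"yaw":0},
  {"delta_pos":[0,0,-3],"yaw":0},
  {"delta_pos":[0,0,-4.5],"yaw":0},
  {"delta_pos":[0,0,-6],"yaw":0},
  {"delta_pos":[0,0,-7],"yaw":0},
  {"delta_pos":[0,0,-8],"yaw":0},
  {"delta_pos":[0,0,-8],"yaw":0},
])

```text
t: 8.5
tcp_pos: [0.4431, -0.164, 0.0322]
ee_rot: [0.002, 0.718, 0.697, 0.0]
force: [-0.2, -2.3, 5.9]
finger_gap: 0.0001
finger_force: 2.7
```

>>> servo_tool([
  {"delta_pos":[0,0,-1],"yaw":0},
  {"delta_pos":[0,0,-2],"yaw":0},
  {"delta_pos":[0,0,-2],"yaw":0},
])

```text
t: 8.8
tcp_pos: [0.4414, -0.1623, 0.0322]
ee_rot: [-0.001, 0.717, 0.697, 0.0]
force: [0.3, -0.1, 1.4]
finger_gap: 0.0001
finger_force: 0.8
```

>>> servo_tool([
  {"delta_pos":[0,0,-2],"yaw":0},
  {"delta_pos":[0,0,-5],"yaw":0},
  {"delta_pos":[0,0,-10],"yaw":0},
  {"delta_pos":[0,0,-20],"yaw":0},
  {"delta_pos":[0,0,-40],"yaw":0},
  {"delta_pos":[0,0,-70],"yaw":0},
  {"delta_pos":[0,0,-100],"yaw":0},
  {"delta_pos":[0,0,-110],"yaw":0},
])

```text
t: 9.6
tcp_pos: [0.4437, -0.164, 0.1472]
ee_rot: [0.004, 0.717, 0.697, 0.001]
force: [-0.3, -0.0, 0.0]
finger_gap: 0.0
finger_force: 0.0
```

Run:
```python
from h import *
o=monitor.get_obs();print({k:np.round(v,4) for k,v in o.items() if k in("t","qpos","tcp_pos","ee_rot","force")})
c=cap("wrist");W=c["W"];g=c["image"].mean(2)
m=(W[...,2]>.01)&(W[...,2]<.05)&(g<70)&(W[...,0]>.4)&(W[...,0]<.49)&(abs(W[...,1]+.165)<.05)
p=W[m];print(len(p),p.mean(0),cv2.minAreaRect((p[:,:2]*1000).astype(np.float32)))
c=cap("top");W=c["W"]
m=(W[...,2]>.22)&(W[...,0]>.5)&(W[...,0]<.95)&(abs(W[...,1]+.19)<.1)&(c["image"].mean(2)<70)
p=W[m]; i=p[:,2].argmax(); print(p[i],p[:,0].min(),p[p[:,2]<.26].mean(0))
# refined bottle
c=cap("scene");W=c["W"]
m=(W[...,2]>.03)&(W[...,2]<.045)&(abs(W[...,0]-.457)<.08)&(abs(W[...,1]-.188)<.08)
p=W[m];print(len(p),p.mean(0),cv2.minAreaRect((p[:,:2]*1000).astype(np.float32)))
```

```text
{'t': np.float64(9.6), 'qpos': array([-0.4739, -0.0583,  1.6857,  0.    ,  1.5065, -0.4445]), 'tcp_pos': array([ 0.4437, -0.164 ,  0.1472]), 'ee_rot': array([0.0037, 0.7174, 0.6966, 0.0012]), 'force': array([-0.3433, -0.041 ,  0.0466])}
3760 [ 0.44674261 -0.16479549  0.03292847] ((446.3626708984375, -166.37448120117188), (64.30977630615234, 53.7222785949707), 88.2405776977539)
[ 0.76790405 -0.23109845  0.46109946] 0.7241182556504218 [ 0.7465391  -0.19017785  0.24336648]
448 [0.45089686 0.2004963  0.03317256] ((457.5478515625, 190.93536376953125), (46.14610290527344, 117.12274169921875), 37.11394500732422)
```

The pedal is hooked, with the tread at z 0.033 and the lid leaning back at about 1.7 rad. On to the bottle.

>>> servo_tool([
  {"delta_pos":[35,0,0],"yaw":-4},
  {"delta_pos":[84,-1,0],"yaw":-9},
  {"delta_pos":[133,-2,0],"yaw":-14},
  {"delta_pos":[182,-3,0],"yaw":-19},
  {"delta_pos":[231,-3,0],"yaw":-24},
  {"delta_pos":[280,-4,0],"yaw":-29},
  {"delta_pos":[328,-5,0],"yaw":-35},
  {"delta_pos":[365,-5,0],"yaw":-39.6},
], fingers=0)

```text
t: 10.55
tcp_pos: [0.4457, 0.2042, 0.1402]
ee_rot: [-0.002, 0.437, 0.9, -0.001]
force: [1.0, -0.2, 1.1]
finger_gap: 0.0854
finger_force: 0.0
```

Run:
```python
from h import *
o=monitor.get_obs();print({k:np.round(v,4) for k,v in o.items() if k in("t","qpos","tcp_pos","ee_rot","finger_gap")})
c=cap("wrist","w3.png");W=c["W"]
m=(W[...,2]>.024)&(W[...,2]<.045)&(abs(W[...,0]-.457)<.08)&(abs(W[...,1]-.188)<.08)&(c["image"].mean(2)>120)
p=W[m];print(len(p),p.mean(0),np.median(p[:,2]),cv2.minAreaRect((p[:,:2]*1000).astype(np.float32)))
```

```text
{'t': np.float64(10.55), 'qpos': array([ 3.1370e-01, -6.4000e-03,  1.6496e+00,  4.0000e-04,  1.5026e+00,
       -3.5350e-01]), 'tcp_pos': array([0.4457, 0.2042, 0.1402]), 'ee_rot': array([-0.0017,  0.4366,  0.8997, -0.0013]), 'finger_gap': np.float64(0.0854)}
5297 [0.44773264 0.19895209 0.03376902] 0.03429254670732499 ((457.6678161621094, 186.7974853515625), (49.40147018432617, 124.60370635986328), 39.685020446777344)
```

View pics/w3.png

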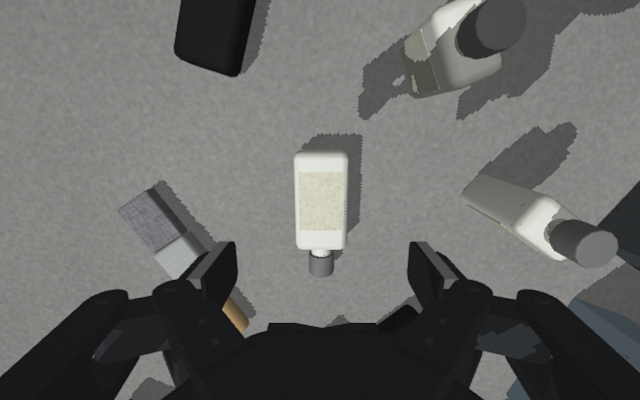

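The wrist view shows the empty bottle centred at (321,215), cap down, with the fingers either side and clear of the brush and the full bottles.

>>> servo_tool([
  {"delta_pos":[-5,-1,20],"yaw":0},
  {"delta_pos":[-5,-1,55],"yaw":0},
  {"delta_pos":[-5,-1,90],"yaw":0},
  {"delta_pos":[-5,-1,115],"yaw":0},
  {"delta_pos":[-5,-1,128],"yaw":0},
  {"delta_pos":[-5,-1,132],"yaw":0},
  {"delta_pos":[-5,-1,132],"yaw":0},
])

```text
t: 11.3
tcp_pos: [0.4496, 0.1971, 0.0102]
ee_rot: [-0.0, 0.439, 0.898, -0.0]
force: [0.4, -0.7, 0.8]
finger_gap: 0.0857
finger_force: 0.0
```

>>> servo_tool([
  {"delta_pos":[0,0,0],"yaw":0},
  {"delta_pos":[0,0,0],"yaw":0},
  {"delta_pos":[0,0,0],"yaw":0},
  {"delta_pos":[0,0,0],"yaw":0},
  {"delta_pos":[0,0,0],"yaw":0},
  {"delta_pos":[0,0,0],"yaw":0},
], fingers=255, squeeze=25)

```text
t: 11.9
tcp_pos: [0.451, 0.1977, 0.0123]
ee_rot: [0.001, 0.439, 0.898, 0.001]
force: [0.7, 0.2, 5.7]
finger_gap: 0.0499
finger_force: 28.4
```

>>> servo_tool([
  {"delta_pos":[0,0,-15],"yaw":0},
  {"delta_pos":[0,0,-45],"yaw":0},
  {"delta_pos":[0,0,-90],"yaw":0},
  {"delta_pos":[0,0,-138],"yaw":0},
  {"delta_pos":[0,0,-186],"yaw":0},
  {"delta_pos":[0,0,-234],"yaw":0},
  {"delta_pos":[0,0,-282],"yaw":0},
  {"delta_pos":[0,0,-310],"yaw":0},
])

```text
t: 12.7
tcp_pos: [0.4503, 0.1976, 0.3253]
ee_rot: [0.002, 0.439, 0.898, 0.002]
force: [-0.4, 1.0, -0.4]
finger_gap: 0.0492
finger_force: 27.7
```

Run:
```python
from h import *
o=monitor.get_obs();print({k:np.round(v,4) for k,v in o.items() if k in("t","qpos","tcp_pos","ee_rot","finger_gap","finger_force")})
```

```text
{'t': np.float64(12.7), 'qpos': array([ 2.9820e-01, -4.6800e-02,  1.3225e+00, -1.0000e-04,  1.8597e+00,
       -3.6360e-01]), 'tcp_pos': array([0.4503, 0.1976, 0.3253]), 'ee_rot': array([0.0023, 0.439 , 0.8985, 0.0021]), 'finger_force': np.float64(27.6682), 'finger_gap': np.float64(0.0492)}
```

>>> servo_tool([
  {"delta_pos":[-25,-6,0],"yaw":3},
  {"delta_pos":[-72,-16,0],"yaw":8},
  {"delta_pos":[-119,-27,0],"yaw":13},
  {"delta_pos":[-166,-38,0],"yaw":18},
  {"delta_pos":[-213,-48,0],"yaw":23},
  {"delta_pos":[-260,-59,0],"yaw":28},
  {"delta_pos":[-307,-69,0],"yaw":33},
  {"delta_pos":[-350,-79,0],"yaw":37},
])

```text
t: 13.5
tcp_pos: [0.603, -0.1294, 0.3199]
ee_rot: [-0.0, 0.703, 0.711, -0.0]
force: [-0.0, -0.1, 0.6]
finger_gap: 0.0493
finger_force: 27.6
```

>>> servo_tool([
  {"delta_pos":[-30,-8,0],"yaw":2.5},
  {"delta_pos":[-52,-12,0],"yaw":2.5},
  {"delta_pos":[-52,-12,0],"yaw":2.5},
])

```text
t: 13.8
tcp_pos: [0.5907, -0.1826, 0.3193]
ee_rot: [-0.001, 0.718, 0.696, -0.001]
force: [0.1, 0.8, -1.0]
finger_gap: 0.0495
finger_force: 27.6
```

Run:
```python
from h import *
o=monitor.get_obs();print({k:np.round(v,4) for k,v in o.items() if k in("t","qpos","tcp_pos","ee_rot","finger_gap","finger_force")})
cap("scene","s2.png")
```

```text
{'t': np.float64(13.8), 'qpos': array([-3.9090e-01,  2.4680e-01,  1.0149e+00, -1.2000e-03,  1.8819e+00,
       -3.5890e-01]), 'tcp_pos': array([ 0.5907, -0.1826,  0.3193]), 'ee_rot': array([-7.000e-04,  7.184e-01,  6.956e-01, -9.000e-04]), 'finger_force': np.float64(27.5942), 'finger_gap': np.float64(0.0495)}
```

View pics/s2.png

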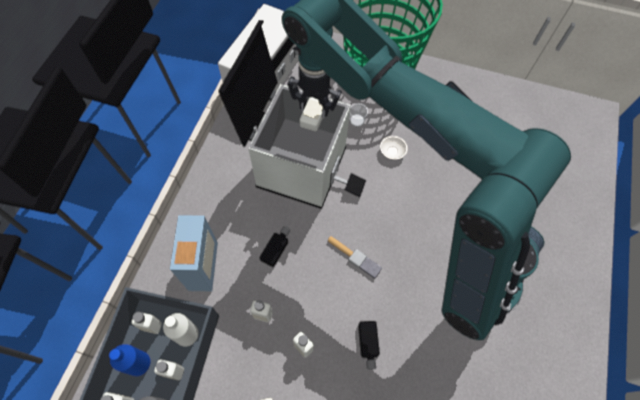

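Lid stands open at (250,80), bottle is over the bin at (312,112). I centre a bit and lower it inside.

>>> servo_tool([
  {"delta_pos":[5,12,0],"yaw":0},
  {"delta_pos":[8,22,10],"yaw":0},
  {"delta_pos":[8,22,45],"yaw":0},
  {"delta_pos":[8,22,85],"yaw":0},
  {"delta_pos":[8,22,125],"yaw":0},
  {"delta_pos":[8,22,160],"yaw":0},
  {"delta_pos":[8,22,185],"yaw":0},
  {"delta_pos":[8,22,195],"yaw":0},
])

```text
t: 14.65
tcp_pos: [0.6116, -0.1698, 0.1206]
ee_rot: [-0.004, 0.716, 0.698, -0.002]
force: [0.2, 0.3, -1.0]
finger_gap: 0.0495
finger_force: 27.6
```

>>> servo_tool([
  {"delta_pos":[0,0,6],"yaw":0},
  {"delta_pos":[0,0,6],"yaw":0},
])

```text
t: 14.85
tcp_pos: [0.6139, -0.1716, 0.1198]
ee_rot: [0.0, 0.717, 0.698, 0.0]
force: [0.6, -0.2, -1.1]
finger_gap: 0.0493
finger_force: 27.6
```

>>> servo_tool([
  {"delta_pos":[0,0,0],"yaw":0},
  {"delta_pos":[0,0,0],"yaw":0},
  {"delta_pos":[0,0,0],"yaw":0},
  {"delta_pos":[0,0,0],"yaw":0},
  {"delta_pos":[0,0,0],"yaw":0},
], fingers=60)

```text
t: 15.35
tcp_pos: [0.6138, -0.1722, 0.1202]
ee_rot: [0.0, 0.717, 0.697, 0.0]
force: [-0.1, 0.3, 0.1]
finger_gap: 0.0652
finger_force: 0.0
```

>>> servo_tool([
  {"delta_pos":[0,0,-15],"yaw":0},
  {"delta_pos":[0,0,-45],"yaw":0},
  {"delta_pos":[0,0,-80],"yaw":0},
  {"delta_pos":[0,0,-120],"yaw":0},
  {"delta_pos":[0,0,-160],"yaw":0},
  {"delta_pos":[0,0,-200],"yaw":0},
  {"delta_pos":[0,0,-220],"yaw":0},
  {"delta_pos":[0,0,-220],"yaw":0},
])

```text
t: 16.15
tcp_pos: [0.6145, -0.1724, 0.3463]
ee_rot: [0.005, 0.717, 0.697, 0.002]
force: [-0.3, 0.9, 0.8]
finger_gap: 0.0655
finger_force: 0.0
```

Run:
```python
from h import *
o=monitor.get_obs();print({k:np.round(v,4) for k,v in o.items() if k in("t","qpos","tcp_pos","ee_rot","finger_gap","finger_force")})
c=cap("wrist","w4.png")
```

```text
{'t': np.float64(16.15), 'qpos': array([-3.6230e-01,  2.9390e-01,  9.0310e-01, -1.0000e-04,  1.9337e+00,
       -3.3460e-01]), 'tcp_pos': array([ 0.6145, -0.1724,  0.3463]), 'ee_rot': array([0.0049, 0.7168, 0.6972, 0.0023]), 'finger_force': np.float64(0.0), 'finger_gap': np.float64(0.0655)}
```

View pics/w4.png

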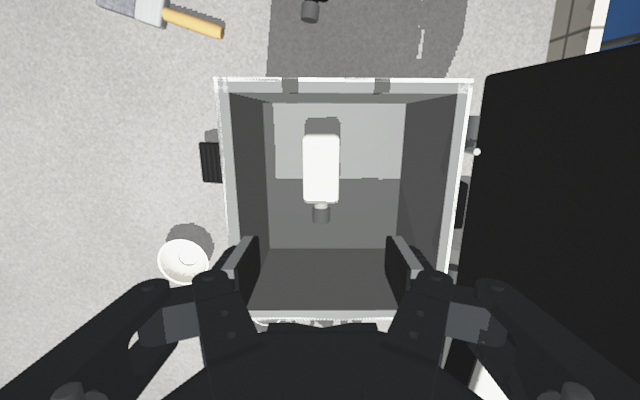

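The bottle lies in the bin at (321,170), the lid is still up on the right, and the tread is at (210,160). Back to the pedal with the fingers shut.

>>> servo_tool([
  {"delta_pos":[1,-30,0],"yaw":0},
  {"delta_pos":[2,-75,0],"yaw":0},
  {"delta_pos":[2,-120,0],"yaw":0},
  {"delta_pos":[2,-155,10],"yaw":0},
  {"delta_pos":[2,-171,45],"yaw":0},
  {"delta_pos":[2,-171,90],"yaw":0},
  {"delta_pos":[2,-171,135],"yaw":0},
  {"delta_pos":[2,-171,180],"yaw":0},
], fingers=255)

```text
t: 17.0
tcp_pos: [0.441, -0.1646, 0.156]
ee_rot: [-0.001, 0.717, 0.697, -0.0]
force: [-0.2, -0.4, -0.6]
finger_gap: 0.0002
finger_force: 0.0
```

>>> servo_tool([
  {"delta_pos":[0,0,40],"yaw":0},
  {"delta_pos":[0,0,75],"yaw":0},
  {"delta_pos":[0,0,95],"yaw":0},
  {"delta_pos":[0,0,95],"yaw":0},
])

```text
t: 17.4
tcp_pos: [0.4382, -0.163, 0.0588]
ee_rot: [-0.006, 0.717, 0.697, -0.002]
force: [-0.2, -0.7, -0.3]
finger_gap: 0.0
finger_force: 0.0
```

Run:
```python
from h import *
o=monitor.get_obs();print({k:np.round(v,4) for k,v in o.items() if k in("t","tcp_pos","ee_rot","force","finger_gap")})
c=cap("scene");W=c["W"]
m=(W[...,2]>.01)&(W[...,2]<.05)&(c["image"].mean(2)<70)&(W[...,0]>.4)&(W[...,0]<.49)&(abs(W[...,1]+.165)<.05)
p=W[m];print(len(p),p.mean(0) if len(p) else 0)
```

```text
{'t': np.float64(17.4), 'tcp_pos': array([ 0.4382, -0.163 ,  0.0588]), 'ee_rot': array([-0.0059,  0.7169,  0.6972, -0.002 ]), 'force': array([-0.2375, -0.6688, -0.2599]), 'finger_gap': np.float64(0.0)}
211 [ 0.44869634 -0.15562289  0.03075444]
```

>>> servo_tool([
  {"delta_pos":[0,4,12],"yaw":0},
  {"delta_pos":[0,4,20],"yaw":0},
  {"delta_pos":[0,4,24],"yaw":0},
  {"delta_pos":[0,4,26],"yaw":0},
  {"delta_pos":[0,4,28],"yaw":0},
  {"delta_pos":[0,4,30],"yaw":0},
  {"delta_pos":[0,4,30],"yaw":0},
])

```text
t: 18.15
tcp_pos: [0.4467, -0.1655, 0.0347]
ee_rot: [0.0, 0.717, 0.697, -0.0]
force: [-0.1, -0.8, -0.2]
finger_gap: 0.0003
finger_force: 0.0
```

>>> servo_tool([
  {"delta_pos":[0,0,1],"yaw":0},
  {"delta_pos":[0,0,2],"yaw":0},
  {"delta_pos":[0,0,3],"yaw":0},
  {"delta_pos":[0,0,4],"yaw":0},
  {"delta_pos":[0,0,5],"yaw":0},
  {"delta_pos":[0,0,6],"yaw":0},
  {"delta_pos":[0,0,6],"yaw":0},
])

```text
t: 18.85
tcp_pos: [0.4474, -0.1667, 0.0304]
ee_rot: [0.002, 0.717, 0.697, -0.0]
force: [-3.1, -1.4, 8.4]
finger_gap: 0.0001
finger_force: 3.8
```

>>> servo_tool([
  {"delta_pos":[0,0,1],"yaw":0},
  {"delta_pos":[0,0,2],"yaw":0},
  {"delta_pos":[0,0,2],"yaw":0},
])

```text
t: 19.15
tcp_pos: [0.4475, -0.1668, 0.0285]
ee_rot: [0.002, 0.717, 0.697, -0.0]
force: [-1.3, -0.3, 6.6]
finger_gap: -0.0001
finger_force: 3.7
```

>>> servo_tool([
  {"delta_pos":[0,0,0.8],"yaw":0},
  {"delta_pos":[0,0,0.8],"yaw":0},
])

```text
t: 19.35
tcp_pos: [0.4476, -0.1668, 0.0278]
ee_rot: [0.002, 0.717, 0.697, -0.0]
force: [-2.5, -0.4, 7.3]
finger_gap: -0.0001
finger_force: 4.1
```

>>> servo_tool([
  {"delta_pos":[0,0,0.7],"yaw":0},
  {"delta_pos":[0,0,0.7],"yaw":0},
])

```text
t: 19.55
tcp_pos: [0.4477, -0.1668, 0.0276]
ee_rot: [0.002, 0.717, 0.697, -0.0]
force: [-3.9, -0.6, 9.6]
finger_gap: -0.0
finger_force: 5.2
```

>>> servo_tool([
  {"delta_pos":[-3,0,0],"yaw":0},
  {"delta_pos":[-6,0,0],"yaw":0},
  {"delta_pos":[-9,0,0],"yaw":0},
  {"delta_pos":[-12,0,0],"yaw":0},
  {"delta_pos":[-15,0,0],"yaw":0},
  {"delta_pos":[-18,0,0],"yaw":0},
  {"delta_pos":[-20,0,0],"yaw":0},
  {"delta_pos":[-20,0,0],"yaw":0},
])

```text
t: 20.35
tcp_pos: [0.4471, -0.1843, 0.0274]
ee_rot: [-0.0, 0.717, 0.697, 0.002]
force: [-2.1, 5.8, 11.8]
finger_gap: 0.0
finger_force: 6.0
```

>>> servo_tool([
  {"delta_pos":[-1.5,0,0],"yaw":0},
  {"delta_pos":[-3,0,0],"yaw":0},
  {"delta_pos":[-3,0,0],"yaw":0},
])

```text
t: 20.65
tcp_pos: [0.4469, -0.1859, 0.0273]
ee_rot: [-0.001, 0.717, 0.697, 0.002]
force: [-2.3, 10.6, 12.5]
finger_gap: 0.0001
finger_force: 6.5
```

Run:
```python
from h import *
c=cap("wrist");W=c["W"];g=c["image"].mean(2)
m=(W[...,2]>.015)&(W[...,2]<.045)&(g<70)&(W[...,0]>.43)&(W[...,0]<.465)&(W[...,1]>-.18)&(W[...,1]<-.12)
p=W[m];print(len(p),p[:,1].max(),np.percentile(p[:,1],95))
```

```text
3553 -0.1517178382039186 -0.15298673349739936
```

The pedal is back at its -y side (tread centre -0.185, lateral force up against the wall). I relax sideways and ease it up.

>>> servo_tool([
  {"delta_pos":[1,0,0],"yaw":0},
  {"delta_pos":[2,0,-0.5],"yaw":0},
  {"delta_pos":[2,0,-2],"yaw":0},
  {"delta_pos":[2,0,-3.5],"yaw":0},
  {"delta_pos":[2,0,-5],"yaw":0},
  {"delta_pos":[2,0,-6.5],"yaw":0},
  {"delta_pos":[2,0,-8],"yaw":0},
  {"delta_pos":[2,0,-8],"yaw":0},
])

```text
t: 21.5
tcp_pos: [0.4463, -0.1855, 0.0347]
ee_rot: [-0.0, 0.717, 0.697, 0.001]
force: [-1.8, 3.9, 7.4]
finger_gap: 0.0001
finger_force: 4.3
```

>>> servo_tool([
  {"delta_pos":[0,0,-1.5],"yaw":0},
  {"delta_pos":[0,0,-3],"yaw":0},
  {"delta_pos":[0,0,-4.5],"yaw":0},
  {"delta_pos":[0,0,-6],"yaw":0},
  {"delta_pos":[0,0,-7.5],"yaw":0},
  {"delta_pos":[0,0,-9],"yaw":0},
  {"delta_pos":[0,0,-10.5],"yaw":0},
  {"delta_pos":[0,0,-12],"yaw":0},
])

```text
t: 22.3
tcp_pos: [0.446, -0.1855, 0.0464]
ee_rot: [-0.001, 0.717, 0.697, 0.001]
force: [-3.2, 3.9, 8.5]
finger_gap: 0.0001
finger_force: 4.1
```

>>> servo_tool([
  {"delta_pos":[0,0,-1.5],"yaw":0},
  {"delta_pos":[0,0.3,-3],"yaw":0},
  {"delta_pos":[0,0.5,-4.5],"yaw":0},
  {"delta_pos":[0,0.7,-6],"yaw":0},
  {"delta_pos":[0,1,-7.5],"yaw":0},
  {"delta_pos":[0,1.2,-9],"yaw":0},
  {"delta_pos":[0,1.3,-10.5],"yaw":0},
  {"delta_pos":[0,1.5,-12],"yaw":0},
])

```text
t: 23.1
tcp_pos: [0.4466, -0.1855, 0.0582]
ee_rot: [-0.002, 0.717, 0.697, -0.0]
force: [-4.9, 3.5, 8.2]
finger_gap: -0.0001
finger_force: 4.5
```

>>> servo_tool([
  {"delta_pos":[0,0.2,-1.5],"yaw":0},
  {"delta_pos":[0,0.5,-3],"yaw":0},
  {"delta_pos":[0,0.7,-4.5],"yaw":0},
  {"delta_pos":[0,1,-6],"yaw":0},
  {"delta_pos":[0,1.2,-7.5],"yaw":0},
  {"delta_pos":[0,1.5,-9],"yaw":0},
  {"delta_pos":[0,1.8,-10.5],"yaw":0},
  {"delta_pos":[0,2,-12],"yaw":0},
])

```text
t: 23.9
tcp_pos: [0.4478, -0.1855, 0.07]
ee_rot: [-0.002, 0.717, 0.697, -0.001]
force: [-6.9, 3.7, 7.9]
finger_gap: -0.0001
finger_force: 4.4
```

>>> servo_tool([
  {"delta_pos":[0,0,-1.5],"yaw":0},
  {"delta_pos":[0,0,-3],"yaw":0},
  {"delta_pos":[0,0,-4.5],"yaw":0},
  {"delta_pos":[0,0,-6],"yaw":0},
  {"delta_pos":[0,0,-7.5],"yaw":0},
  {"delta_pos":[0,0,-9],"yaw":0},
  {"delta_pos":[0,0,-10],"yaw":0},
  {"delta_pos":[0,0,-11],"yaw":0},
])

```text
t: 24.7
tcp_pos: [0.4495, -0.1855, 0.0814]
ee_rot: [-0.001, 0.717, 0.697, 0.001]
force: [-1.8, 3.6, 6.1]
finger_gap: -0.0002
finger_force: 3.3
```

>>> servo_tool([
  {"delta_pos":[0,0,-1],"yaw":0},
  {"delta_pos":[0,0,-2],"yaw":0},
  {"delta_pos":[0,0,-3],"yaw":0},
  {"delta_pos":[0,0,-4],"yaw":0},
  {"delta_pos":[0,0,-5],"yaw":0},
  {"delta_pos":[0,0,-6],"yaw":0},
])

```text
t: 25.3
tcp_pos: [0.4496, -0.1866, 0.0861]
ee_rot: [-0.0, 0.717, 0.697, -0.0]
force: [-0.3, -0.5, -0.7]
finger_gap: -0.0002
finger_force: 0.0
```

Free of the tread. Lift away and check.

>>> servo_tool([
  {"delta_pos":[0,-2,-10],"yaw":0},
  {"delta_pos":[0,-10,-40],"yaw":0},
  {"delta_pos":[0,-20,-80],"yaw":0},
  {"delta_pos":[0,-50,-110],"yaw":0},
  {"delta_pos":[0,-80,-130],"yaw":0},
  {"delta_pos":[0,-90,-130],"yaw":0},
  {"delta_pos":[0,-90,-130],"yaw":0},
])

```text
t: 26.0
tcp_pos: [0.3592, -0.1842, 0.2169]
ee_rot: [0.001, 0.717, 0.697, 0.0]
force: [-0.1, -0.7, -0.3]
finger_gap: -0.0
finger_force: 0.0
```

Run:
```python
from h import *
c=cap("top","t2.png");W=c["W"];g=c["image"].mean(2)
w=W[95:212,330:445].reshape(-1,3);w=w[w[:,2]>.2];print(len(w),np.median(w[:,2]),w[:,2].max())
near=w[w[:,0]<.56][:,2];far=w[w[:,0]>.7][:,2];print(np.median(near),np.median(far))
c=cap("scene")
for n,cc in(("sc",c),):
    W=cc["W"];m=(W[...,2]>.06)&(W[...,2]<.1)&(abs(W[...,0]-.447)<.04)&(abs(W[...,1]+.184)<.045)&(cc["image"].mean(2)<70);print(W[m].mean(0),m.sum())
```

```text
9175 0.2444548585881049 0.25084049439078027
0.2421463916458578 0.24224233373821025
[ 0.44892633 -0.1822397   0.08114413] 287
```

View pics/t2.png

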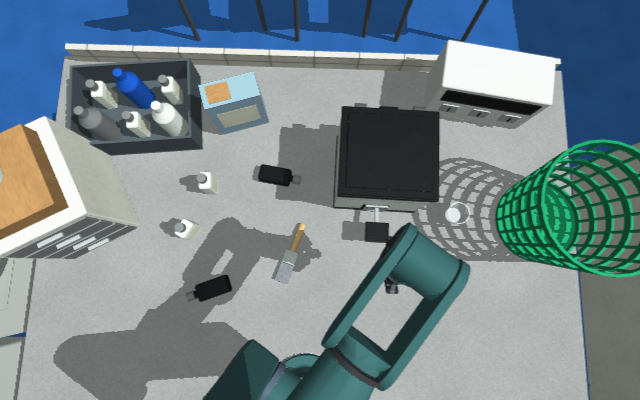

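The lid is shut flat at (390,155), the pedal is back up at (377,232), and the bystanders I can see have not moved (the arm hides the dish).

```bash
python3 -c "
from plant import order
print(order.finish_job())"
```

```text
the job is handed in; nothing more can be done
None
```

I hooked the pedal in its notch, dropped the empty bottle in the bin, then eased the pedal back up so the lid closed softly. The job was handed in at about 26 s of simulated time, and no verdict came back.

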